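# Lower the eye shields of the bench grinder

## Task

Make the bench grinder ready for work: with your fingertips, gently push both of its swung-up eye shields over and all the way down onto their stops before the wheels, without gripping or slamming them. Leave the tool bit on the tool rest and everything else on the bench where it is.

Things in the scene. Friction and masses are not known exactly. Their poses are not given: they have to be found in the camera images.
- grinder: Grey 150 mm bench grinder, bolted down, front towards the robot. Origin on the bench under the motor's middle (mm): x to its back, y along the spindle to its left wheel, z up. Motor: radius 62 along y, axis z = 125, y to +-115. Wheel guards: drums of radius 90, 50 wide, centred x = 22, y = +-140, z = 125. Tool rests: x -80 to -126, y = +-140, top z = 121, 74 wide.
- left_shield (a joint): Angle of the eye shield at the robot's left. 0: fully down on its stop, its pane sloping down 35 deg below level towards the robot. Grows as it swings up about the grinder's y: level at 0.61, straight up at 2.18, upper stop 2.35. Starts at 1.45 to 2.15. Stiff hinge (0.22 N m, about 3 N near the free edge): it stays at any angle, so it must be pushed all the way.
- left_hinge (a point): Middle of the left shield's hinge line, fixed at x = -45, y = +140, z = 218 mm of the grinder; the line runs along the grinder's y. The guard behind it tops out at z = 215.
- left_edge (a point): Middle of the left shield's free edge, 115 mm from its hinge line. The shield is a flat clear pane in a black rim, 100 wide along the hinge, 6 thick, reaching from 20 to 115 from the hinge. Its outer face looks away from the robot when swung up and upwards when down: push there, first from behind, then from above.
- right_shield (a joint): Angle of the eye shield at the robot's right. 0: fully down on its stop, its pane sloping down 35 deg below level towards the robot. Grows as it swings up about the grinder's y: level at 0.61, straight up at 2.18, upper stop 2.35. Starts at 1.45 to 2.15. Stiff hinge (0.22 N m, about 3 N near the free edge): it stays at any angle, so it must be pushed all the way.
- right_hinge (a point): Middle of the right shield's hinge line, fixed at x = -45, y = -140, z = 218 mm of the grinder; the line runs along the grinder's y. The guard behind it tops out at z = 215.
- right_edge (a point): Middle of the right shield's free edge, 115 mm from its hinge line. The shield is a flat clear pane in a black rim, 100 wide along the hinge, 6 thick, reaching from 20 to 115 from the hinge. Its outer face looks away from the robot when swung up and upwards when down: push there, first from behind, then from above.
- tool_bit: Square steel lathe tool bit 10 x 70 x 10 lying on the left tool rest, under where the left shield comes down. Origin under its middle, long along its y. Bystander.
- water_cup: Round steel water cup, 84 across, 85 tall, standing on the bench before the grinder. Origin at the centre of its underside. Bystander.
- hammer: Hammer lying on the bench, front right. Origin on its underside, handle to its -x. Bystander.
- wrench: Steel wrench lying on the bench, front left. Origin on its underside, handle to its -x. Bystander.
- wheel_dresser: Wheel dresser (round grey handle with toothed steel wheels in the head), 250 long, 38 tall, lying on the bench left. Origin on its underside, head to its +x. Bystander.
- oil_can: Aluminium can 60 across, 150 tall, standing left of the grinder. Origin at the centre of its underside. Bystander.

How it is judged:
At the end, for the whole second after the job is handed in: Both eye shields are down (within 0.10 rad of their lower stops) and at rest, and each of the six loose things is within 20 mm of where it began (value of joint each of left_shield, right_shield below 0.1 rad and not (velocity of joint left_shield above 0.05 rad/s) and not (velocity of joint left_shield below -0.05 rad/s) and not (velocity of joint right_shield above 0.05 rad/s) and not (velocity of joint right_shield below -0.05 rad/s) and distance of each of tool_bit, water_cup, hammer, wrench, wheel_dresser, oil_can from where it was at the start of the episode below 0.02 m); the robot touches nothing.
It fails at once if the left shield was gripped (fingers press on both its faces) (contact force between the fingers and left_shield_c0 above 2 N and contact force between the fingers and left_shield_c1 above 2 N).
It fails at once if the left shield was forced (over 45 N) or slammed (over 5 rad/s) (contact force between anything else and left_shield_c0 above 45 N or velocity of joint left_shield below -5 rad/s).
It fails at once if the right shield was gripped (fingers press on both its faces) (contact force between the fingers and right_shield_c0 above 2 N and contact force between the fingers and right_shield_c1 above 2 N).
It fails at once if the right shield was forced (over 45 N) or slammed (over 5 rad/s) (contact force between anything else and right_shield_c0 above 45 N or velocity of joint right_shield below -5 rad/s).
It fails at once if a tool or vessel lying about was lifted or moved more than 20 mm (distance of any of tool_bit, water_cup, hammer, wrench, wheel_dresser, oil_can from where it was at the start of the episode above 0.02 m).
It also fails if it takes over 58 s, if anything falls off the work surface, if the arm or the gripper's body presses on something with over 40 N, if the wrist force passes 120 N, or if a joint passes its speed limit or range.

## Robot

A 6-joint arm with a two-finger parallel gripper is mounted at the origin on the work surface. World frame = base frame: x ahead of the robot, y to its left, z up, the work surface at z = 0. Lengths are in m, angles in rad, forces in N, time in s.
With the tool pointing down it reaches from about 0.35 to 0.975 m from the base axis. Payload 4.9 kg.
Tool frame: the origin (TCP) lies at the very end of the fingers, on their centre line; the grasp point (between the pads) lies ctrl.grip_point_offset behind it (ctrl.grip_point_offset is the distance from the TCP to the grasp point, in m); z points along the fingers, y is the direction in which the jaws open and shut (so a half turn about z gives the same grasp; the last joint's range is limited). The gripper opens to 85 mm and grips with 20 to 120 N. Pads are 22 mm wide; open, the fingers measure 114 mm over their backs; the gripper's body (76 mm by 85 mm) begins 54 mm behind the grasp point. The pads swing forward as they close: fully open they stand 13 mm farther back than shut.
Start: joints at [-1.241, 0.053, 1.613, -0, 1.476, -0.119], TCP at [0.271, -0.563, 0.197] pointing down, gripper open.
Joint ranges: [-3.01, 3.01], [-1.01, 2.22], [0.06, 2.58], [-1.02, 4.17], [0.09, 2.62], [-3.14, 3.14]. Speed limits (rad/s): [2.57, 2.57, 3.14, 3.14, 3.14, 3.14].

## Interface

Orientations are given as a rotation vector (axis times angle).
In Python, from station import ctrl gives the robot as it stands. The module is installed in compiled form; this text tells all that it offers.
- The arm moves only by the shell command python3 -m creep 'ROWS' [FORCE]. ROWS is JSON, a list of rows, each a list of 5 numbers: the closure in counts, from 0 (fully open) to 255 (shut), then the shift along the tool's x, y, z in mm, then the turn about the tool's z in rad. A call has 1 to 12 rows; each row is the pose to reach, as a shift and turn from the pose commanded when the call began, along the tool's axes at that moment; what a row does not reach only later rows make up. A row lasts 1/12 s, in which the tool goes at most 41.7 mm and 7.16 degrees, less where a joint would pass 70% of its speed; a pose out of reach is approached as far as the arm can. A call with a gripper value outside its range is refused whole. The fingers move at their own pace and stop on an object; FORCE is the grip in N (left out, the last holds). Time passes only in rows, so rows that repeat a pose let the fingers close. It gives the time, the measured TCP pose, the force and the opening at its end, in the units of the state.
- ctrl.get_obs(): the state, without advancing time (a new reading comes with each control period).
- ctrl.get_image(name): name is "scene" or "side" or "wrist"; returns the picture (480x640x3 uint8, red, green, blue); there is no depth.
- ctrl.calibration(name): a dict with "fx", "fy", "cx", "cy" (pixels), "R" (3x3) and "t" (3): a world point X has camera coordinates R X + t. Camera axes: x right, y down, z forward; pixel columns grow to the right and rows downward; lengths in m; the calibration is good to about 2 mm. A picture is of the moment at which its call begins: read the wrist's pose just before it. calibration takes no time and is no camera call; for the wrist camera it gives the pose at the moment of the call.
- ctrl.finish_job(): hands the job in, once; it reports no verdict.
Trained networks look in the newest picture that a camera, given by its name, has taken for a name from the list of things; names that differ only in an ending like _2 or _b are one class to them, and where a whole thing is asked for, a point or a joint stands for the part that bears it (a point fixed in the world has none). Each returns a list of dicts, best first, with "conf" (0 to 1); they miss things now and then, are a little off and sometimes report something else, mostly with a low value. They report only what shows in the picture. A call takes as long as a camera call.
- ctrl.boxes_of(camera, label): "rect" ([left, top, width, height] in pixels, round what is visible of it).
- ctrl.outline_of(camera, label): "mask" (480x640 bool, what is visible of it) and "rect" ([left, top, width, height] in pixels, round what is visible of it).
The state is a dict: "t": time; "q": joint angles; "dq": joint speeds; "effort": joint torques, N m; "tool_pos": TCP position; "tool_rot": TCP orientation; "contact_force": force on the tool from outside, world axes, zero at the start; "wrist_torque": the same for the moment, N m; "opening": finger opening in m.
Only numpy, scipy, OpenCV 4.12 (cv2) and the standard library are available. Lean on these libraries where they do the work, as an engineer would, in place of code of your own. Each camera call takes 0.05 s, during which the arm holds its last target. There are 200 camera calls.

## Working session

There is one attempt and no reset: what is moved stays moved. The work goes in short steps, Python scripts to look and compute and a shell command to move; the robot and the scene stay as the last step left them, time stands still between calls to the robot, and variables do not carry over. Pictures are saved under pics/ and viewed, about 8 in all and at most 12, crops included, and the job is handed in when it is done.

```bash
mkdir -p pics; python3 - <<'E'
from station import ctrl
import cv2,numpy as np
o=ctrl.get_obs();print({k:np.round(v,3) for k,v in o.items()})
for c in["scene","side"]:
    im=ctrl.get_image(c);cv2.imwrite(f"pics/{c}0.png",im[:,:,::-1])
    K=ctrl.calibration(c);print(c,{k:np.round(v,3).tolist() for k,v in K.items()})
    for l in["grinder","left_shield","right_shield","tool_bit","water_cup","oil_can"]:
        print(l,[(np.round(b["rect"]).tolist(),round(b["conf"],2)) for b in ctrl.boxes_of(c,l)[:3]])
E
```

```text
{'t': np.float64(0.0), 'q': array([-1.241,  0.053,  1.614, -0.   ,  1.476, -0.119]), 'dq': array([ 0.   , -0.002,  0.001, -0.001, -0.001, -0.002]), 'effort': array([ 0.0000e+00, -3.9368e+01, -3.7018e+01, -0.0000e+00,  7.0000e-03,
        0.0000e+00]), 'tool_pos': array([ 0.271, -0.562,  0.196]), 'tool_rot': array([-3.061, -0.699,  0.   ]), 'contact_force': array([ 0.002, -1.029, -0.133]), 'wrist_torque': array([-0.037,  0.037,  0.024]), 'opening': np.float64(0.085)}
scene {'fx': 434.475, 'fy': 434.475, 'cx': 312.023, 'cy': 238.989, 'R': [[0.88, 0.475, 0.006], [0.328, -0.6, -0.729], [-0.343, 0.644, -0.684]], 't': [-0.487, -0.01, 1.128]}
grinder [([229.0, 160.0, 188.0, 276.0], 0.7)]
left_shield [([309.0, 164.0, 38.0, 78.0], 0.6)]
right_shield [([239.0, 263.0, 52.0, 104.0], 0.8), ([337.0, 169.0, 66.0, 22.0], 0.51)]
tool_bit [([302.0, 239.0, 13.0, 29.0], 0.45)]
water_cup [([224.0, 264.0, 36.0, 54.0], 0.6)]
oil_can [([416.0, 178.0, 33.0, 61.0], 0.66)]
side {'fx': 441.189, 'fy': 441.189, 'cx': 320.357, 'cy': 244.523, 'R': [[-0.947, -0.322, -0.02], [-0.161, 0.525, -0.836], [0.279, -0.788, -0.548]], 't': [0.527, 0.158, 1.083]}
grinder [([242.0, 123.0, 109.0, 152.0], 0.6)]
left_shield [([302.0, 164.0, 23.0, 54.0], 0.57)]
right_shield [([326.0, 128.0, 9.0, 35.0], 0.69), ([244.0, 124.0, 109.0, 152.0], 0.29)]
tool_bit [([381.0, 203.0, 69.0, 43.0], 0.22)]
water_cup [([364.0, 237.0, 30.0, 43.0], 0.96)]
oil_can [([183.0, 298.0, 37.0, 75.0], 0.92), ([244.0, 126.0, 108.0, 150.0], 0.51)]
```

View pics/scene0.png

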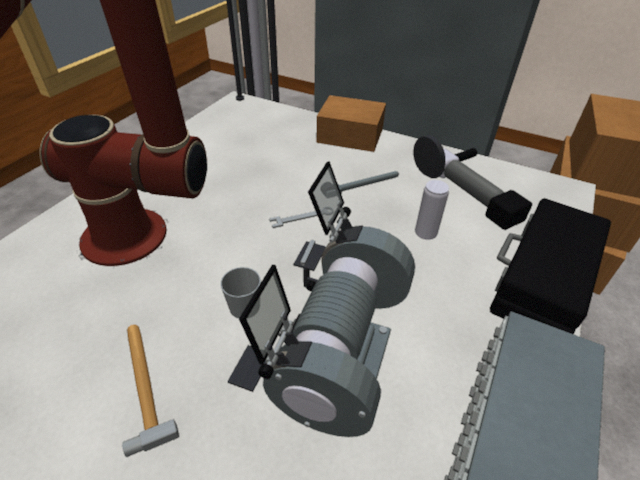

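View pics/side0.png

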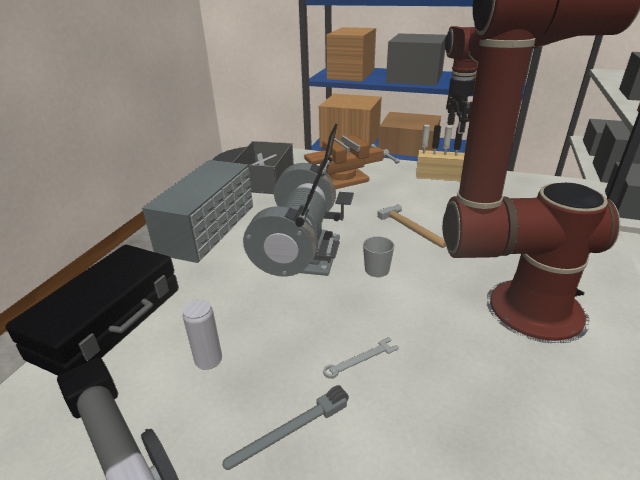

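The scene picture shows both shields swung up (right shield about (267,315), left about (327,198)). The cup is in front at (240,290), and the bit is on the left rest near (308,253). I'll fit the grinder pose and shield angles to the masks.

```bash
cat > fit.py <<'E'
import numpy as np,cv2
from station import ctrl
def grd(p,P): # grinder->world
    c,s=np.cos(p[2]),np.sin(p[2]); P=np.asarray(P,float)
    return np.c_[p[0]+c*P[:,0]-s*P[:,1],p[1]+s*P[:,0]+c*P[:,1],P[:,2]]
def pane(sgn,a,r0=.02,r1=.115):
    t=a-np.radians(35); out=[]
    for r,y in((r0,-.05),(r0,.05),(r1,.05),(r1,-.05)):
        out.append([-.045-r*np.cos(t),sgn*.14+y,.218+r*np.sin(t)])
    return np.array(out)
def drum(x,y0,y1,z,r):
    w=np.linspace(0,2*np.pi,24)
    return np.array([[x+r*np.cos(k),y,z+r*np.sin(k)] for k in w for y in(y0,y1)])
def proj(K,X):
    C=X@np.array(K["R"]).T+np.array(K["t"]); return np.c_[K["fx"]*C[:,0]/C[:,2]+K["cx"],K["fy"]*C[:,1]/C[:,2]+K["cy"]]
def ren(K,p,parts):
    m=np.zeros((480,640),np.uint8)
    for P in parts:
        h=cv2.convexHull(np.round(proj(K,grd(p,P))*16).astype(np.int32)); cv2.fillConvexPoly(m,h,1,cv2.LINE_8,4)
    return m>0
BODY=[drum(.022,.115,.165,.125,.09),drum(.022,-.165,-.115,.125,.09),drum(0,-.115,.115,.125,.062)]
E
python3 - <<'E'
from fit import *
from scipy.optimize import differential_evolution as DE
V=[]
for c in["scene","side"]:
    ctrl.get_image(c); K=ctrl.calibration(c)
    for l,g in(("grinder",0),("left_shield",1),("right_shield",2)):
        r=ctrl.outline_of(c,l)
        if r: V.append((c,g,K,r[0]["mask"])); print(c,l,r[0]["rect"],r[0]["conf"],r[0]["mask"].sum())
def parts(p,g):
    L,R=pane(1,p[3]),pane(-1,p[4])
    return [BODY+[L,R],[L],[R]][g]
def iou(p,v):
    m=ren(v[2],p,parts(p,v[1])); return (m&v[3]).sum()/max(1,(m|v[3]).sum())
f=lambda p:-sum(iou(p,v) for v in V)
r=DE(f,[(.4,.9),(-.35,.35),(-.8,.8),(1.4,2.2),(1.4,2.2)],seed=1,maxiter=150,popsize=12,tol=1e-5)
p=r.x;print(np.round(p,4),[(v[0],v[1],round(iou(p,v),2)) for v in V]);np.save("p.npy",p)
for c in["scene","side"]:
    im=ctrl.get_image(c)[:,:,::-1].copy();K=ctrl.calibration(c)
    for P in BODY+[pane(1,p[3]),pane(-1,p[4])]:
        cv2.polylines(im,[cv2.convexHull(proj(K,grd(p,P)).astype(np.int32))],True,(0,0,255),1)
    u,v=(200,140) if c=="scene" else (200,90)
    cv2.imwrite(f"pics/f_{c}.png",cv2.resize(im[v:v+300,u:u+240],None,fx=2,fy=2)[:600])
a=[cv2.imread(f"pics/f_{c}.png") for c in("scene","side")]
cv2.imwrite("pics/fit.png",cv2.resize(np.hstack(a),(800,500)))
for n,s,a in(("L",1,p[3]),("R",-1,p[4])):
    print(n,grd(p,[[-.045,s*.14,.218]]).round(3),grd(p,[pane(s,a)[2:].mean(0)]).round(3))
E
```

```text
scene grinder [231.6, 162.2, 184.7, 274.0] 0.68 25582
scene left_shield [309.4, 161.0, 37.3, 77.3] 0.72 1693
scene right_shield [236.9, 263.7, 55.9, 100.6] 0.58 2824
side grinder [243.5, 125.5, 109.0, 150.6] 0.79 8324
side left_shield [300.5, 161.9, 23.4, 58.6] 0.54 167
[ 0.632  -0.0582  0.1194  1.8076  1.9876] [('scene', 0, np.float64(0.84)), ('scene', 1, np.float64(0.83)), ('scene', 2, np.float64(0.85)), ('side', 0, np.float64(0.82)), ('side', 1, np.float64(0.77))]
L [[0.571 0.075 0.218]] [[0.529 0.07  0.325]]
R [[ 0.604 -0.203  0.218]] [[ 0.582 -0.205  0.331]]
```

View pics/fit.png

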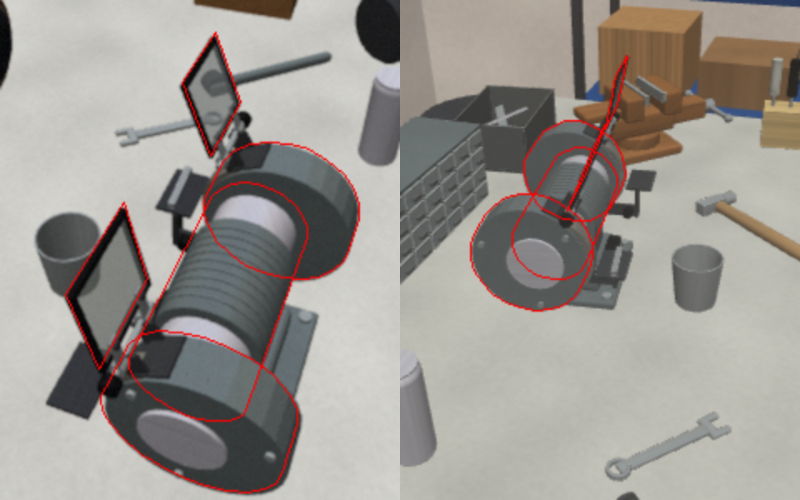

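The fit matches in both views: grinder at (0.632, -0.058), yaw 0.12, with left at about 1.81 rad and right at about 1.99 rad. Next I raise the tool, shut the fingers and align with the grinder.

```bash
cat > st.py <<'E'
from fit import *
from scipy.spatial.transform import Rotation as Ro
o=ctrl.get_obs();p=np.load("p.npy");R=Ro.from_rotvec(o["tool_rot"]).as_matrix()
c,s=np.cos(p[2]),np.sin(p[2]);G=np.array([[c,s,0],[-s,c,0],[0,0,1]])
print("t %.2f"%o["t"],"TCP grinder mm",(1e3*G@(o["tool_pos"]-[p[0],p[1],0])).round(1),"yaw err",round(np.arctan2(*(G@R[:,0])[[1,0]]),4),"F grinder",(G@o["contact_force"]).round(2),"open",round(float(o["opening"]),4))
E
python3 -m creep '[[255,0,0,-40,0],[255,0,0,-80,0.1],[255,0,0,-120,0.2],[255,0,0,-160,0.33],[255,0,0,-200,0.33],[255,0,0,-230,0.33],[255,0,0,-230,0.33],[255,0,0,-230,0.33],[255,0,0,-230,0.33]]' 20; python3 st.py
python3 - <<'E'
import numpy as np
print("contact table: angle, r=90: TCP x,z (front corner t>0, rear corner t<0; blended)")
for d in list(range(80,-36,-5)):
    t=np.radians(d); r=90 if d>10 else (80 if d<-10 else 85)
    off=11 if d>10 else (-11 if d<-10 else 0)
    x=-45-r*np.cos(t)+3*np.sin(t)+off; z=218+r*np.sin(t)+3*np.cos(t)
    print(d,round(x,1),round(z,1))
E
```

```text
t: 1.95
tool_pos: [0.2711, -0.563, 0.4263]
tool_rot: [-3.135, -0.186, 0.0]
contact_force: [0.4, 0.2, -0.5]
opening: -0.0
t 1.95 TCP grinder mm [-418.4 -458.1  426.3] yaw err -0.0005 F grinder [ 0.4   0.14 -0.47] open -0.0
contact table: angle, r=90: TCP x,z (front corner t>0, rear corner t<0; blended)
80 -46.7 307.2
75 -54.4 305.7
70 -62.0 303.6
65 -69.3 300.8
60 -76.4 297.4
55 -83.2 293.4
50 -89.6 288.9
45 -95.5 283.8
40 -101.0 278.1
35 -106.0 272.1
30 -110.4 265.6
25 -114.3 258.8
20 -117.5 251.6
15 -120.2 244.2
10 -128.2 235.7
5 -129.4 228.4
0 -130.0 221.0
-5 -129.9 213.6
-10 -129.2 206.2
-15 -134.1 200.2
-20 -132.2 193.5
-25 -129.8 186.9
-30 -126.8 180.6
-35 -123.3 174.6
```

```bash
python3 -m creep '[[255,35,-28,0,0],[255,70,-56,0,0],[255,105,-84,0,0],[255,140,-112,0,0],[255,175,-140,0,0],[255,208,-166,0,0],[255,240,-192,0,0],[255,273,-218,0,0],[255,305,-244,0,0],[255,338,-270,0,0],[255,370,-296,0,0],[255,401,-318,0,0]]'; python3 -m creep '[[255,0,0,0,0],[255,0,0,0,0]]'; python3 st.py
python3 - <<'E'
from fit import *
p=np.load("p.npy")
for c in["scene"]:
    im=ctrl.get_image(c)[:,:,::-1]; cv2.imwrite("pics/s1.png",im)
E
```

```text
t: 2.95
tool_pos: [0.6236, -0.2057, 0.4241]
tool_rot: [-3.134, -0.187, 0.006]
contact_force: [0.5, -2.0, -0.1]
opening: 0.0001
t: 3.12
tool_pos: [0.6237, -0.2058, 0.4233]
tool_rot: [-3.133, -0.192, 0.009]
contact_force: [-1.1, -0.4, 0.1]
opening: -0.0001
t 3.12 TCP grinder mm [ -25.9 -145.5  423.3] yaw err 0.003 F grinder [-1.18 -0.27  0.07] open -0.0001
```

View pics/s1.png

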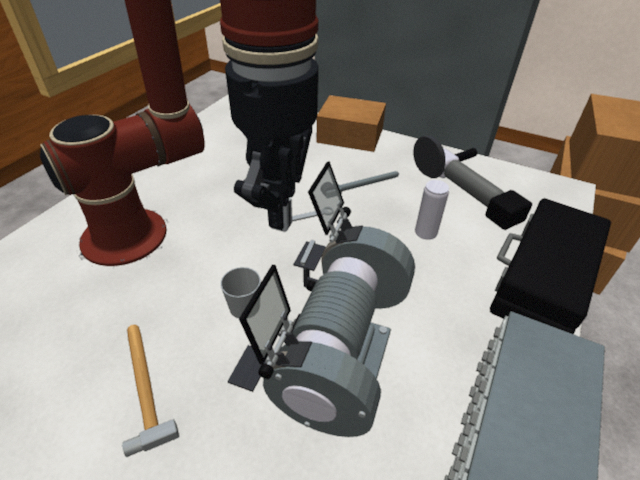

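The gripper is now above and just behind the right shield, with its tip at about (283,220). I'll check that against the projected TCP, then descend.

```bash
python3 - <<'E'
from fit import *
print(proj(ctrl.calibration("scene"),ctrl.get_obs()["tool_pos"][None]))
E
python3 -m creep '[[255,0,-5,30,0],[255,0,-5,60,0],[255,0,-5,90,0],[255,0,-5,115,0],[255,0,-5,115,0],[255,0,-5,115,0]]'; python3 st.py
```

```text
[[280.96277254 247.66791383]]
t: 3.67
tool_pos: [0.6206, -0.2037, 0.3099]
tool_rot: [-3.134, -0.183, 0.007]
contact_force: [0.2, 0.7, -0.2]
opening: 0.0
t 3.67 TCP grinder mm [ -28.7 -143.1  309.9] yaw err -0.0026 F grinder [ 0.23  0.66 -0.15] open 0.0
```

```bash
python3 - <<'E'
from fit import *
a=[]
for c,u,v in(("scene",190,180),("side",240,60)):
    X=ctrl.get_obs()["tool_pos"][None];im=ctrl.get_image(c)[:,:,::-1].copy();q=proj(ctrl.calibration(c),X)[0];print(c,q)
    cv2.drawMarker(im,tuple(int(k) for k in q),(0,0,255),0,8,1)
    a.append(cv2.resize(im[v:v+200,u:u+130],None,fx=3,fy=3,interpolation=2))
cv2.imwrite("pics/s2.png",np.hstack(a))
E
```

```text
scene [284.59114124 307.60030163]
side [319.7317047  134.41059689]
```

View pics/s2.png

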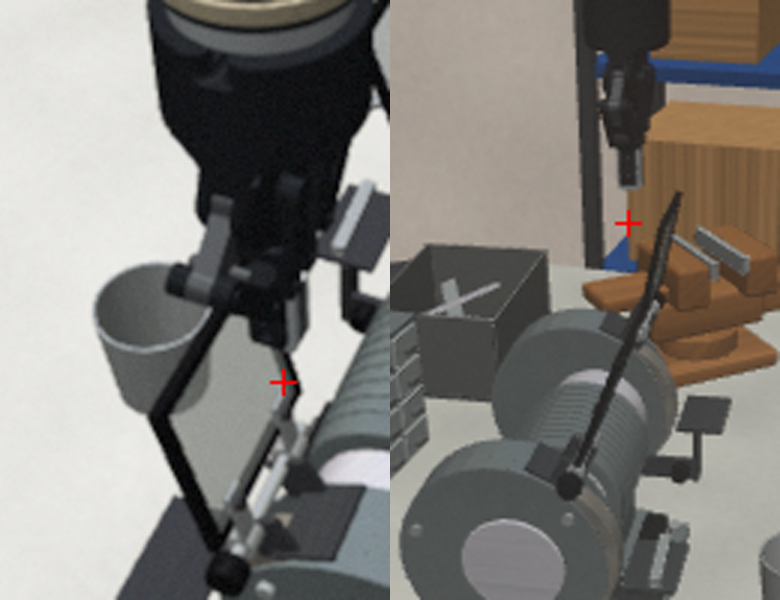

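The visible fingertip sits about 12 px above the reported TCP in both views, so I'll triangulate it to see where it really is.

```bash
python3 - <<'E'
from fit import *
P=[];px=[(284,296),(320,122.5)]
for c in("scene","side"):
    K=ctrl.calibration(c);P.append(np.array([[K["fx"],0,K["cx"]],[0,K["fy"],K["cy"]],[0,0,1]])@np.c_[K["R"],K["t"]])
X=cv2.triangulatePoints(P[0],P[1],np.array(px[0],float).reshape(2,1),np.array(px[1],float).reshape(2,1));X=(X[:3]/X[3]).ravel();print("tip",X)
for c,q in zip(("scene","side"),px): print(proj(ctrl.calibration(c),X[None]),q)
o=ctrl.get_obs();print(o["tool_pos"],ctrl.grip_point_offset)
K=ctrl.calibration("wrist");print("wristcam",-np.array(K["R"]).T@K["t"])
E
python3 st.py
```

```text
tip [ 0.62411846 -0.21114004  0.3441582 ]
[[282.91446847 295.78544603]] (284, 296)
[[319.52934961 122.58771239]] (320, 122.5)
[ 0.62252268 -0.20402209  0.31450176] 0.0187
wristcam [ 0.70559646 -0.19454335  0.49231276]
t 3.77 TCP grinder mm [ -26.8 -143.6  314.5] yaw err -0.0019 F grinder [-0.56 -0.62  0.84] open -0.0003
```

```bash
python3 -m creep '[[255,0,0,0,0],[255,0,0,0,0],[255,0,0,0,0]]' >/dev/null; python3 st.py; python3 - <<'E'
from fit import *
a=[]
for c,u,v in(("scene",220,220),("side",265,60),("wrist",0,0)):
    X=ctrl.get_obs()["tool_pos"][None];K=ctrl.calibration(c);im=ctrl.get_image(c)[:,:,::-1].copy();q=proj(K,X)[0];print(c,q,X)
    if c!="wrist":
        cv2.drawMarker(im,tuple(int(k) for k in q),(0,0,255),0,6,1)
        a.append(cv2.resize(im[v:v+120,u:u+120],(400,400),interpolation=2))
    else:
        p=np.load("p.npy")
        for P in [pane(1,p[3]),pane(-1,p[4])]+BODY[:2]: cv2.polylines(im,[cv2.convexHull(proj(K,grd(p,P)).astype(np.int32))],True,(0,0,255),1)
        cv2.drawMarker(im,tuple(int(k) for k in q),(0,255,0),0,12,2)
        cv2.imwrite("pics/w3.png",im)
cv2.imwrite("pics/s3.png",np.hstack(a))
E
```

```text
t 4.02 TCP grinder mm [ -26.2 -142.9  314.4] yaw err -0.0007 F grinder [0.44 0.59 0.35] open -0.0002
scene [286.20012025 305.93824881] [[ 0.62298964 -0.20329039  0.31435176]]
side [319.24935923 134.08796785] [[ 0.62289329 -0.20317502  0.31387599]]
wrist [316.2568577  278.82761318] [[ 0.62276401 -0.20305983  0.31337633]]
```

View pics/s3.png

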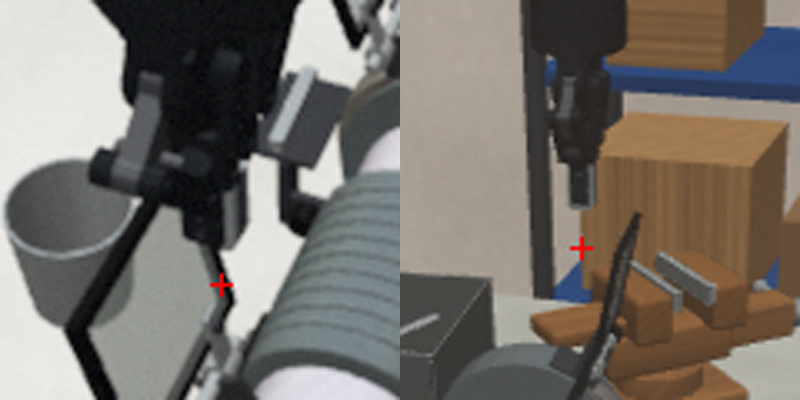

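View pics/w3.png

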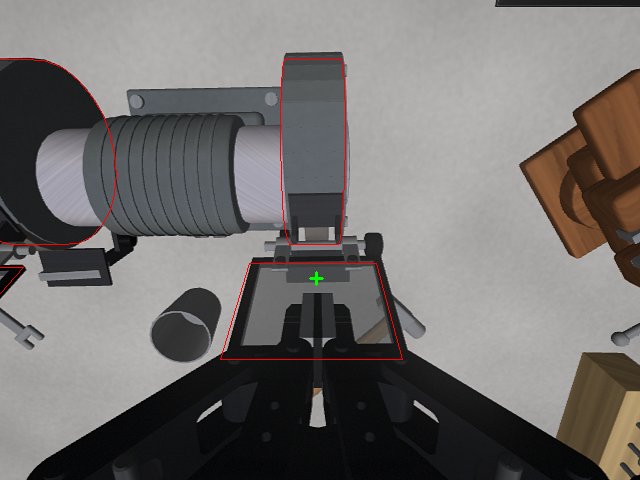

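All three views put the visible fingertip about 28 mm above the reported TCP, and the grinder fit matches the wrist view. I'll aim 28 mm lower than the TCP table, since that path works whether the tip is at the TCP or 28 mm above it. I'll push partway, then check.

```bash
python3 -m creep '[[255,0,0,25,0],[255,0,0,40,0],[255,-10,0,40,0],[255,-18,0,40,0],[255,-26,0,41,0],[255,-34,0,43,0],[255,-41,0,46,0],[255,-48,0,49,0],[255,-54,0,53,0],[255,-60,0,57,0],[255,-60,0,57,0],[255,-60,0,57,0]]'; python3 st.py
cat > ang.py <<'E'
import sys
from st import *
from scipy.optimize import minimize_scalar
a=[]
for c in("scene","side"):
    im=ctrl.get_image(c)[:,:,::-1];K=ctrl.calibration(c)
    l=sys.argv[1];r=ctrl.outline_of(c,l);s=1 if l[0]=="l" else -1
    for k in r[:2]:
        m=k["mask"];x,y,w,h=cv2.boundingRect(m.astype(np.uint8))
        g=np.arange(-.05,2.4,.01)
        v=[(lambda n:(n&m).sum()/max(1,(n|m).sum()))(ren(K,p,[pane(s,q)])) for q in g]
        print(c,"conf",round(k["conf"],2),"rect",(x,y,w,h),"angle",round(g[np.argmax(v)],2),"iou",round(max(v),2))
E
python3 ang.py right_shield
```

```text
t: 5.17
tool_pos: [0.562, -0.21, 0.2546]
tool_rot: [-3.135, -0.186, 0.003]
contact_force: [0.3, 0.1, 0.3]
opening: -0.0001
t 5.17 TCP grinder mm [ -87.6 -142.3  254.6] yaw err -0.0011 F grinder [0.36 0.1  0.34] open -0.0001
t 5.17 TCP grinder mm [ -87.6 -142.3  254.6] yaw err -0.0011 F grinder [0.36 0.1  0.34] open -0.0001
scene conf 0.77 rect (208, 279, 85, 87) angle 1.49 iou 0.64
scene conf 0.66 rect (309, 162, 38, 76) angle -0.05 iou 0.0
side conf 0.71 rect (324, 135, 28, 35) angle 1.51 iou 0.67
```

Right is now at 1.5 rad, which matches the raised-tip prediction (1.49), so the tip really is about 28 mm above the reported TCP. I'll carry on along the arc.

```bash
python3 -m creep '[[255,-5,0,4,0],[255,-10,0,8,0],[255,-15,0,14,0],[255,-19,0,20,0],[255,-22,0,26,0],[255,-25,0,33,0],[255,-28,0,40,0],[255,-30,0,47,0],[255,-31,0,54,0],[255,-32,0,61,0],[255,-33,0,67,0],[255,-33,0,73,0]]'; python3 st.py
python3 -m creep '[[255,0,0,4,0],[255,0,0,8,0],[255,0,0,12,0],[255,0,0,16,0],[255,0,0,20,0],[255,0,0,20,0]]'; python3 ang.py right_shield
```

```text
t: 6.37
tool_pos: [0.5301, -0.2139, 0.1816]
tool_rot: [-3.136, -0.186, -0.0]
contact_force: [-0.8, 0.6, 1.9]
opening: 0.0
t 6.37 TCP grinder mm [-119.7 -142.4  181.6] yaw err -0.0006 F grinder [-0.74  0.66  1.9 ] open 0.0
t: 6.87
tool_pos: [0.5296, -0.2137, 0.1612]
tool_rot: [-3.135, -0.187, 0.002]
contact_force: [0.5, 0.1, 1.0]
opening: -0.0001
t 6.87 TCP grinder mm [-120.2 -142.2  161.2] yaw err -0.0004 F grinder [ 0.53 -0.    1.04] open -0.0001
scene conf 0.74 rect (203, 313, 89, 58) angle 0.17 iou 0.72
side conf 0.75 rect (324, 160, 39, 28) angle 0.25 iou 0.73
```

```bash
python3 -m creep '[[255,0,0,2,0],[255,0,0,4,0],[255,0,0,6,0],[255,0,0,8,0],[255,0,0,10,0],[255,0,0,10,0]]'; python3 -m creep '[[255,0,0,1,0],[255,0,0,2,0],[255,0,0,2,0]]';python3 -m creep '[[255,0,0,1,0],[255,0,0,1,0]]'; python3 ang.py right_shield
```

```text
t: 7.57
tool_pos: [0.5299, -0.2139, 0.1518]
tool_rot: [-3.136, -0.186, 0.001]
contact_force: [-0.0, -0.9, 1.6]
opening: 0.0002
t: 7.82
tool_pos: [0.53, -0.2139, 0.1501]
tool_rot: [-3.136, -0.186, 0.0]
contact_force: [0.5, 0.2, 1.5]
opening: -0.0003
t: 7.98
tool_pos: [0.53, -0.214, 0.1491]
tool_rot: [-3.136, -0.187, 0.0]
contact_force: [0.7, -0.4, 1.7]
opening: -0.0002
t 7.98 TCP grinder mm [-119.8 -142.5  149.1] yaw err -0.0006 F grinder [ 0.67 -0.49  1.68] open -0.0002
scene conf 0.81 rect (208, 317, 85, 56) angle 0.05 iou 0.72
side conf 0.61 rect (325, 161, 36, 31) angle 0.13 iou 0.76
```

Force still shows only hinge friction, so I'll continue in 1 mm steps until the stop registers.

```bash
python3 -m creep '[[255,0,0,1,0],[255,0,0,1,0]]'; python3 -m creep '[[255,0,0,1,0],[255,0,0,1,0]]'|grep -E "pos|force"; python3 -m creep '[[255,0,0,1,0],[255,0,0,1,0]]'|grep -E "pos|force"; python3 -m creep '[[255,0,0,1,0],[255,0,0,1,0]]'|grep -E "pos|force"
```

```text
t: 8.35
tool_pos: [0.5301, -0.2139, 0.1482]
tool_rot: [-3.136, -0.187, 0.0]
contact_force: [-0.1, 1.1, 1.4]
opening: -0.0002
tool_pos: [0.5301, -0.214, 0.1472]
contact_force: [0.9, -0.5, 2.0]
tool_pos: [0.53, -0.214, 0.1461]
contact_force: [0.4, 0.3, 0.7]
tool_pos: [0.53, -0.2139, 0.1451]
contact_force: [0.1, 1.0, 1.6]
```

```bash
for i in 1; do :; done; python3 -m creep '[[255,0,0,1,0],[255,0,0,1,0]]'|grep -E "pos|force"; python3 -m creep '[[255,0,0,1,0],[255,0,0,1,0]]'|grep -E "pos|force"; python3 -m creep '[[255,0,0,1,0],[255,0,0,1,0]]'|grep -E "pos|force"; python3 ang.py right_shield
```

```text
tool_pos: [0.53, -0.2139, 0.1441]
contact_force: [0.3, -0.0, 1.6]
tool_pos: [0.53, -0.2139, 0.1431]
contact_force: [0.5, -0.2, 2.0]
tool_pos: [0.53, -0.214, 0.1421]
contact_force: [0.2, -0.3, 1.1]
t 9.35 TCP grinder mm [-119.8 -142.4  142.1] yaw err -0.0006 F grinder [ 0.15 -0.32  1.05] open 0.0003
scene conf 0.77 rect (212, 318, 80, 56) angle -0.04 iou 0.75
side conf 0.56 rect (324, 160, 36, 35) angle 0.05 iou 0.75
side conf 0.46 rect (363, 236, 31, 41) angle -0.05 iou 0.0
```

```bash
python3 -m creep '[[255,0,0,1,0],[255,0,0,1,0]]'|grep -E "pos|force"; python3 -m creep '[[255,0,0,1,0],[255,0,0,1,0]]'|grep -E "pos|force"; python3 -m creep '[[255,0,0,1,0],[255,0,0,1,0]]'|grep -E "pos|force"
```

```text
tool_pos: [0.5301, -0.214, 0.1412]
contact_force: [0.4, 0.9, 1.6]
tool_pos: [0.5301, -0.2139, 0.1402]
contact_force: [1.5, -0.5, 1.7]
tool_pos: [0.53, -0.214, 0.1391]
contact_force: [0.3, -0.5, 1.5]
```

```bash
python3 - <<'E'
from fit import *
p=np.load("p.npy");a=[]
for c,u,v in(("scene",180,250),("side",270,90)):
    K=ctrl.calibration(c);im=cv2.resize(ctrl.get_image(c)[v:v+120,u:u+120,::-1],(400,400),interpolation=2)
    b=im.copy();q=((proj(K,grd(p,pane(-1,0)))-[u,v])*400/120).astype(np.int32)
    cv2.polylines(b,[q],True,(0,0,255),1);a.append(b)
cv2.imwrite("pics/s4.png",np.hstack(a))
E
```

```text
(no output)
```

View pics/s4.png

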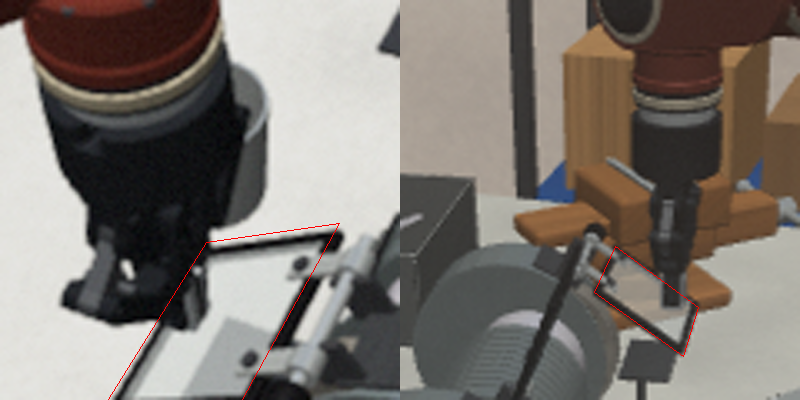

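The pane's rim lies on the drawn 0-rad outline in both views, so it's at or within a few mm of the stop. I'll nudge down until the force rises.

```bash
python3 -m creep '[[255,0,0,1,0],[255,0,0,1,0]]'|grep -E "pos|force"; python3 -m creep '[[255,0,0,1,0],[255,0,0,1,0]]'|grep -E "pos|force"; python3 -m creep '[[255,0,0,1,0],[255,0,0,1,0]]'|grep -E "pos|force"; python3 -m creep '[[255,0,0,1,0],[255,0,0,1,0]]'|grep -E "pos|force"
```

```text
tool_pos: [0.5301, -0.2139, 0.1382]
contact_force: [0.2, 0.4, 2.5]
tool_pos: [0.5302, -0.214, 0.1378]
contact_force: [-0.6, 0.2, 3.3]
tool_pos: [0.5303, -0.214, 0.1377]
contact_force: [-0.7, 1.2, 7.0]
tool_pos: [0.5304, -0.2141, 0.1375]
contact_force: [-3.8, 2.3, 11.3]
```

The stop is reached: z stalls at 0.1375 and force rises to 11 N. Next I lift off and cross to the left shield.

```bash
python3 -m creep '[[255,0,0,-10,0],[255,0,0,-30,0],[255,0,0,-65,0],[255,0,0,-105,0],[255,0,0,-145,0],[255,0,0,-185,0],[255,0,0,-225,0],[255,0,0,-265,0],[255,0,0,-285,0],[255,0,0,-285,0],[255,0,0,-285,0]]'>/dev/null; python3 st.py; python3 -m creep '[[255,10,-33,0,0],[255,20,-67,0,0],[255,30,-100,0,0],[255,40,-133,0,0],[255,50,-167,0,0],[255,60,-200,0,0],[255,70,-233,0,0],[255,80,-260,0,0],[255,85,-280,0,0],[255,85,-280,0,0],[255,85,-280,0,0]]'; python3 st.py
```

```text
t 11.73 TCP grinder mm [-119.4 -142.7  421.7] yaw err -0.0006 F grinder [ 0.39 -0.81 -1.56] open -0.0
t: 12.65
tool_pos: [0.5807, 0.075, 0.4173]
tool_rot: [3.136, 0.19, -0.008]
contact_force: [0.7, -0.0, 0.1]
opening: 0.0003
t 12.65 TCP grinder mm [-35.1 138.4 417.3] yaw err 0.0014 F grinder [ 0.74 -0.11  0.14] open 0.0003
```

```bash
python3 -m creep '[[255,0,0,35,0],[255,0,0,70,0],[255,0,0,105,0],[255,0,0,135,0],[255,0,0,148,0],[255,0,0,148,0],[255,0,0,148,0]]'>/dev/null; python3 st.py; python3 ang.py left_shield
```

```text
t 13.23 TCP grinder mm [-34.9 136.7 272.1] yaw err -0.0017 F grinder [ 0.62 -0.98  0.56] open -0.0003
t 13.23 TCP grinder mm [-34.9 136.7 272.1] yaw err -0.0017 F grinder [ 0.62 -0.98  0.56] open -0.0003
scene conf 0.76 rect (309, 161, 39, 78) angle 1.78 iou 0.87
side conf 0.71 rect (301, 171, 20, 46) angle 1.81 iou 0.68
side conf 0.65 rect (243, 157, 115, 120) angle 0.92 iou 0.08
```

```bash
python3 -m creep '[[255,-8,0,2,0],[255,-16,0,3,0],[255,-25,0,4,0],[255,-32,0,6,0],[255,-39,0,9,0],[255,-45,0,13,0],[255,-51,0,17,0],[255,-57,0,22,0],[255,-62,0,27,0],[255,-62,0,27,0],[255,-62,0,27,0]]'>/dev/null; python3 ang.py left_shield
```

```text
t 14.35 TCP grinder mm [-97.5 137.7 244.1] yaw err -0.0006 F grinder [ 0.17 -0.63  0.35] open -0.0003
scene conf 0.84 rect (286, 181, 61, 57) angle 1.31 iou 0.73
side conf 0.85 rect (299, 176, 44, 43) angle 1.33 iou 0.7
```

```bash
python3 -m creep '[[255,-5,0,6,0],[255,-9,0,12,0],[255,-12,0,18,0],[255,-15,0,25,0],[255,-18,0,32,0],[255,-20,0,39,0],[255,-21,0,46,0],[255,-22,0,53,0],[255,-23,0,59,0],[255,-23,0,65,0],[255,-23,0,71,0],[255,-23,0,71,0]]'>/dev/null; python3 st.py; python3 -m creep '[[255,0,0,4,0],[255,0,0,8,0],[255,0,0,12,0],[255,0,0,16,0],[255,0,0,20,0],[255,0,0,20,0]]'; python3 ang.py left_shield
```

```text
t 15.55 TCP grinder mm [-120.1  137.7  172.8] yaw err -0.0005 F grinder [ 0.91  0.1  -0.02] open 0.0001
t: 16.05
tool_pos: [0.4962, 0.0641, 0.1531]
tool_rot: [-3.136, -0.186, 0.003]
contact_force: [0.4, -0.6, 0.5]
opening: 0.0001
t 16.05 TCP grinder mm [-120.3  137.6  153.1] yaw err -0.0006 F grinder [ 0.34 -0.61  0.52] open 0.0001
scene conf 0.64 rect (281, 212, 66, 38) angle 0.11 iou 0.74
side conf 0.57 rect (299, 203, 50, 43) angle 0.16 iou 0.76
side conf 0.24 rect (243, 162, 117, 115) angle 0.08 iou 0.1
```

Angle is about 0.13. The right stop was at z ≈ 138, so I go 11 mm slowly and then in 1 mm nudges.

```bash
python3 -m creep '[[255,0,0,2,0],[255,0,0,4,0],[255,0,0,6,0],[255,0,0,8,0],[255,0,0,10,0],[255,0,0,11,0],[255,0,0,11,0]]'|grep -E "pos|force"; python3 -m creep '[[255,0,0,1,0],[255,0,0,1,0]]'|grep -E "pos|force";  python3 -m creep '[[255,0,0,1,0],[255,0,0,1,0]]'|grep -E "pos|force"; python3 -m creep '[[255,0,0,1,0],[255,0,0,1,0]]'|grep -E "pos|force"; python3 -m creep '[[255,0,0,1,0],[255,0,0,1,0]]'|grep -E "pos|force"
```

```text
tool_pos: [0.4966, 0.064, 0.1429]
contact_force: [-0.4, -0.2, 1.3]
tool_pos: [0.4968, 0.064, 0.1421]
contact_force: [0.1, -0.2, 2.1]
tool_pos: [0.4969, 0.0641, 0.1413]
contact_force: [0.6, 0.3, 2.0]
tool_pos: [0.4971, 0.0641, 0.1411]
contact_force: [-1.5, 0.7, 4.5]
tool_pos: [0.4971, 0.0641, 0.141]
contact_force: [-3.9, 0.3, 8.9]
```

The left stop is reached too: z stalls at 0.141 and force rises to 9 N. I retreat upward and check.

```bash
python3 -m creep '[[255,0,0,-10,0],[255,0,0,-30,0],[255,0,0,-65,0],[255,0,0,-105,0],[255,0,0,-145,0],[255,0,0,-185,0],[255,0,0,-225,0],[255,0,0,-250,0],[255,0,0,-250,0],[255,0,0,-250,0]]'>/dev/null; python3 ang.py left_shield;python3 ang.py right_shield; python3 - <<'E'
from fit import *
im=ctrl.get_image("scene")[:,:,::-1];im2=ctrl.get_image("side")[:,:,::-1]
cv2.imwrite("pics/end.png",cv2.resize(np.hstack([im[130:470,100:500],im2[100:440,150:550]]),(800,340)))
E
```

```text
t 18.33 TCP grinder mm [-119.1  137.5  391.3] yaw err -0.0005 F grinder [ 0.1  -0.47 -0.67] open 0.0001
scene conf 0.65 rect (285, 213, 62, 43) angle 0.01 iou 0.82
side conf 0.84 rect (299, 203, 47, 47) angle 0.05 iou 0.86
t 18.53 TCP grinder mm [-120.3  137.6  386.7] yaw err -0.0006 F grinder [-0.79  0.03  0.02] open -0.0004
scene conf 0.71 rect (213, 319, 81, 58) angle -0.03 iou 0.76
side conf 0.89 rect (323, 164, 36, 32) angle 0.0 iou 0.84
```

View pics/end.png

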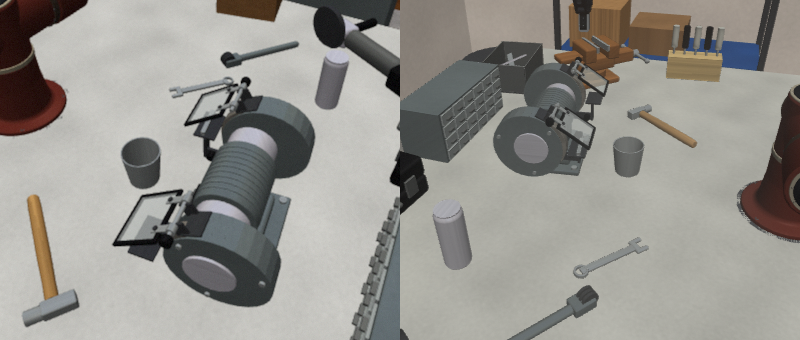

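Both shields are down in both views, nothing else has moved, and the arm is clear, so I'm handing it in.

```bash
python3 -m creep '[[255,0,0,0,0],[255,0,0,0,0],[255,0,0,0,0]]' | grep t:; python3 -c "
from station import ctrl
print(ctrl.finish_job())"
```

```text
t: 19.08
tool_rot: [-3.136, -0.187, -0.0]
the job is handed in; nothing more can be done
None
```

Both eye shields are down on their stops, and I handed the job in at about 19 s of the 58 s allowed. With the fingers shut, I pushed each one over from behind, then down from above, without gripping it.

- **Stops:** I nudged each shield down until it stopped moving. The measured force then reached about 11 N on the right and 9 N on the left, against the 45 N limit.
- **Final angles:** fitted from the two fixed cameras, the left reads 0.01 and 0.05 rad and the right -0.03 and 0.00 rad. All are below the 0.10 limit.
- **Other things on the bench:** in the last pictures the cup, hammer, wrench, wheel dresser and oil can look unmoved, and the arm is clear. I judged this by eye and didn't measure it. I couldn't check the tool bit clearly because it is now under the left shield; nothing touched it as far as I could tell.
- **Disagreement found:** all three cameras showed the fingertips about 30 mm above the reported tool position. I pushed correspondingly lower. The shield angle partway through matched that offset, but the stops suggest it is nearer 35 mm.

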